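Scrape the perch tile clean into the crumb tray

ROBOT

A 6-joint arm with a two-finger parallel gripper is mounted at the origin on the work surface. World frame = base frame: x ahead of the robot, y to its left, z up, the work surface at z = 0. Lengths are in m, angles in rad, forces in N, time in s.
With the tool pointing down it reaches from about 0.4 to 0.825 m from the base axis. Payload 7 kg.
Tool frame: the origin (TCP) lies at the very end of the fingers, on their centre line; the grasp point (between the pads) lies 19 mm behind it; z points along the fingers, y is the line along which they close (so a half turn about z gives the same grasp; the last joint's range is limited). The gripper opens to 88 mm and grips with 3 to 60 N. Pads are 19 mm wide; open, the fingers measure 130 mm over their backs; the gripper's body (78 mm by 193 mm) begins 47 mm behind the grasp point.
Start: joints at [-0.82, 0.359, 0.012, 0, -1.224, -0.288], TCP at [0.301, -0.604, 0.227] pointing down, gripper open.
Joint ranges: [-3.07, 3.07], [-1.43, 2.12], [-1.02, 1.25], [-3.03, 1.67], [-3.05, -0], [-3.03, 3.03]. Speed limits (rad/s): [2.39, 2.39, 3.01, 3.14, 3.14, 3.14].

INTERFACE

Orientations are given as [roll, pitch, yaw] about the fixed x, y, z axes, in that order (R = Rz(yaw) Ry(pitch) Rx(roll)).
In Python, from station import arm gives the robot as it stands.
- The arm moves only by the tool step_arm, never from a script. Its argument "rows" is a list of rows, each a list of 5 numbers: the shift along the world's x, y, z in m, then the turn about the world's z in rad, then the finger opening in m, from 0 to 0.0876. In form: [[x, y, z, spin, gripper], ...]. A call has 1 to 20 rows; each row is the pose to reach, as a shift and turn from the pose commanded when the call began; what a row does not reach only later rows make up. A row lasts 1/10 s, in which the tool goes at most 50 mm and 8.59 degrees, less where a joint would pass 70% of its speed; a pose out of reach is approached as far as the arm can. A call with a gripper value outside its range is refused whole. The fingers move at their own pace and stop on an object; "newtons" is the grip in N (left out, the last holds). Time passes only in rows, so rows that repeat a pose let the fingers close. It gives the time, the measured TCP pose, the force, the opening and the grip force at its end, in the units of the state.
- arm.get_state(): the state, without advancing time (a new reading comes with each control period).
- arm.grab_frame(name): name is "side" or "top" or "wrist"; returns a dict with "color" (384x512x3 uint8, blue, green, red), "vfov" (degrees; the focal length in pixels is half the picture's height over the tangent of half this angle, whatever the lens; pixels are square), "cx", "cy" (the principal point, pixels), "k1" (the pictures are not rectified: a ray, as slopes to the right and down, at radius r is drawn at 1 + k1 r^2 times it, then the intrinsics apply), "rvec" (rotation vector, rad) and "tvec" (3), from world to camera coordinates, as OpenCV has them. Camera axes: x right, y down, z forward; pixel columns grow to the right and rows downward; lengths in m; the calibration is good to about 2 mm. A picture is of the moment at which its call begins. There is no depth.
- arm.job_done(): hands the job in; it is judged then, once.
The state is a dict: "t": time; "q": joint angles; "qd": joint speeds; "joint_efforts": joint torques, N m; "eef_pos": TCP position; "ee_rot": TCP orientation; "force": force on the tool from outside, world axes, zero at the start; "moment": the same for the moment, N m; "width": finger opening in m; "gripper_force": force on a finger pad.
Only numpy, scipy, OpenCV 4.12 (cv2) and the standard library are available. Lean on these libraries where they do the work, as an engineer would, in place of code of your own. Each camera call takes 0.05 s, during which the arm holds its last target. There are 200 camera calls.

TASK

Take the scraper block by its handle and sweep all six mineral chips off both lanes of the perch tile into the green crumb tray, touching the chips only with the scraper and spilling none onto the rack or into the white toy tray. Then stand the scraper upright in the middle of the round blue mat and let go; do not disturb the stacked maple cubes, the chew ring, the clear tube or the treat dispenser.

Things in the scene. Friction and masses are not known exactly. Their poses are not given: they have to be found in the camera images.
- tile: Fixed white perch tile, 192 (its x) x 210 (y) mm, flat top 45 mm above the rack. Origin: centre of its underside, at rack height. Two 76 mm wide lanes run its full length along y, centred at x = -50 and +50 mm, parted by a blue ridge; blue kerbs 8 mm wide, 14 mm high, at x = -92 and +92. Short ends (y = -105, +105) are open: chips pushed over them drop into the tray there.
- perch (a point): Top of the perch at the tile's middle, 31 mm over the tile top. Below it a blue ridge 24 mm wide, 12 mm high, runs the tile's full length (tile's y) and carries two 24 mm wood supports at y = -60 and +60 mm (tops 36 mm over the tile top) and a 14 mm dowel between them along y; none is wider than the ridge. Axes as the tile's.
- crumb_tray: Fixed green open tray, 200 (its x) x 90 (its y) mm, 25 mm high, walls 4 mm, floor top 4 mm above the rack. Origin: centre of its underside. Stands against one open end of the tile (2 mm gap, centre 152 mm from the tile's centre along the tile's +y or -y: it varies), same heading as the tile.
- toy_tray: Fixed white open tray, same sizes as the green one, at the tile's other open end. Holds the chew ring. Origin: centre of its underside.
- ring: Pink silicone chew ring lying in the white tray, 68 mm outside, 12 mm high. Origin: centre of its underside.
- scraper: Loose scraper block, 0.1 to 0.2 kg, standing upright on the rack at the start: foot 68 (its x) x 28 (its y) mm, 30 mm high (black rubber, orange above); on its middle a square maple handle 26 x 26 mm up to 100 mm above the underside. Origin: centre of its underside. Broad faces look along its y, the way it sweeps. The foot fits a lane with 4 mm spare each side.
- mat: Fixed round blue parking mat on the rack, 100 mm across, 4 mm thick. Origin: centre of its underside.
- tube: Clear acrylic tube standing loose on the rack, 50 mm outside, 110 mm high. Origin: centre of its underside.
- cube_low: Lower of two loose 40 mm maple cubes stacked on the rack (stack 80 mm tall), close beside the scraper: its centre 60 to 66 mm from the scraper's, off the end of the foot (scraper's +x at the start). Origin: centre of its underside.
- cube_top: Upper maple cube, 40 mm, standing on the lower one. Origin: centre of its underside.
- dispenser: Fixed green treat dispenser, round, 80 mm across, with a yellow press button on top; 137 mm high in all. Origin: centre of its underside.
- chip1: Loose terracotta-coloured mineral chip, a rounded block 24 x 18 x 12 mm (x, y, z), about 13 g, lying on the tile in the lane at the tile's x = -50 mm. Origin: its centre.
- chip2: Loose terracotta-coloured mineral chip, a rounded block 20 x 20 x 13 mm (x, y, z), about 13 g, lying on the tile in the lane at the tile's x = -50 mm. Origin: its centre.
- chip3: Loose terracotta-coloured mineral chip, a rounded block 25 x 17 x 12 mm (x, y, z), about 13 g, lying on the tile in the lane at the tile's x = -50 mm. Origin: its centre.
- chip4: Loose terracotta-coloured mineral chip, a rounded block 22 x 18 x 13 mm (x, y, z), about 13 g, lying on the tile in the lane at the tile's x = +50 mm. Origin: its centre.
- chip5: Loose terracotta-coloured mineral chip, a rounded block 19 x 19 x 12 mm (x, y, z), about 13 g, lying on the tile in the lane at the tile's x = +50 mm. Origin: its centre.
- chip6: Loose terracotta-coloured mineral chip, a rounded block 24 x 17 x 13 mm (x, y, z), about 13 g, lying on the tile in the lane at the tile's x = +50 mm. Origin: its centre.
Things that resemble listed ones, but are neither listed nor needed, are in the scene too. There is more than one size of the scraper; the job needs the middle-sized.

How it is judged:
By the outcome, as a careful person would: the job done as asked, in the order asked, and still so for the second after the job is handed in, with the robot touching nothing.
It also fails if it takes over 64 s, if anything falls off the work surface, if the arm or the gripper's body presses on something with over 40 N, if the wrist force passes 120 N, or if a joint passes its speed limit or range.

## Working session

There is one attempt and no reset: what is moved stays moved. The work goes in short steps, Python scripts to look and compute and a tool call to move; the robot and the scene stay as the last step left them, time stands still between calls to the robot, and variables do not carry over. Pictures are saved under pics/ and viewed, at most 10 in all, crops included, and the job is handed in when it is done.

Besides the shell and the picture viewer there is one more tool, called after "Emit:" as name(argument=value, ...), one argument or row to a line, values as JSON. step_arm: Moves the arm, as the interface text tells. Its arguments: {"type":"object","properties":{"rows":{"type":"array"},"newtons":{"type":"number"}},"required":["rows"]}

```bash
mkdir -p pics; ls; cat > h.py <<'E'
import numpy as np, cv2
from station import arm
def grab(n,save=None):
    f=arm.grab_frame(n)
    if save: cv2.imwrite('pics/'+save,f['color'])
    return f
def K(f):
    fl=192/np.tan(np.radians(f['vfov'])/2)
    return fl
def ray(f,u,v):
    fl=K(f); d=np.array([(u-f['cx'])/fl,(v-f['cy'])/fl]); s=d.copy()
    for _ in range(30): s=d/(1+f['k1']*(s@s))
    R=cv2.Rodrigues(np.array(f['rvec'],float))[0]; t=np.array(f['tvec'],float).ravel()
    return -R.T@t, R.T@np.array([s[0],s[1],1])
def onz(f,u,v,z):
    o,d=ray(f,u,v); return o+d*(z-o[2])/d[2]
def proj(f,p):
    R=cv2.Rodrigues(np.array(f['rvec'],float))[0]; c=R@np.array(p,float)+np.array(f['tvec'],float).ravel()
    s=c[:2]/c[2]; s=s*(1+f['k1']*(s@s)); return s*K(f)+[f['cx'],f['cy']]
E
python3 - <<'E'
from h import *
a=grab('top','top0.png');b=grab('side','side0.png')
for f in(a,b): print({k:v for k,v in f.items() if k!='color'}, ray(f,256,192))
print(arm.get_state())
import pickle; pickle.dump((a,b),open('f0.pkl','wb'))
E
```

```text
pics
{'vfov': 47.920979780538815, 'cx': 258.64328484866354, 'cy': 185.79003554099762, 'k1': -0.07846880550670796, 'rvec': array([ 2.14079699, -2.09355047,  0.15523354]), 'tvec': array([-0.02119741,  0.55642889,  1.06659268])} (array([ 0.36359786, -0.04222863,  1.14616566]), array([ 0.15893016,  0.03583159, -0.98676306]))
{'vfov': 55.17215344392981, 'cx': 248.2166942899617, 'cy': 195.34335500223767, 'k1': -0.04561864858568547, 'rvec': array([ 0.58093203, -2.63640911,  1.25167467]), 'tvec': array([0.47280689, 0.23599518, 0.77684634])} (array([0.25484772, 0.6100791 , 0.66752262]), array([ 0.29261439, -0.72194696, -0.62745582]))
{'t': 0.1, 'q': array([-8.19895949e-01,  3.59318153e-01,  1.11593664e-02, -3.37372418e-04,
       -1.22411018e+00, -2.88088073e-01]), 'qd': array([-0.00151742, -0.0006648 ,  0.00255845,  0.00139945,  0.00091548,
       -0.00056538]), 'joint_efforts': array([-1.34883878e-03, -5.84162271e+01,  2.93753332e+01,  7.01554388e+00,
        1.01957854e-02, -5.87457703e-05]), 'eef_pos': array([ 0.30114371, -0.60360585,  0.22571319]), 'ee_rot': array([ 3.14009058e+00, -1.14348849e-04, -2.67889513e+00]), 'force': array([ 0.78557899, -0.58051445, -0.41142257]), 'moment': array([-0.01536446,  0.0212771 ,  0.02669705]), 'gripper_force': 0.0, 'width': 0.0874799228974812}
```

View pics/top0.png

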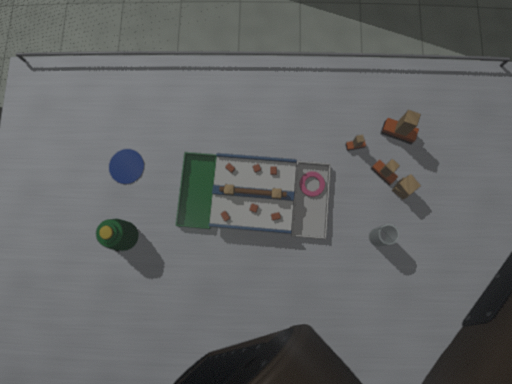

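View pics/side0.png

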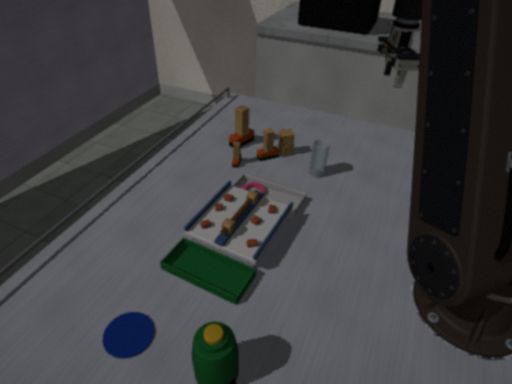

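The top view (which has +x up and +y left) shows three scrapers. The small one is at (356,144), the middle one at (386,172) beside the maple cubes (405,186), and the large one at (403,128). The middle one fits: it is middle-sized and has the cubes off the end of its foot. The tile centre is about (253,193), with the green tray to the left (197,190), the ring in the white tray (313,184) and the mat at (127,167). I'll confirm the scraper in a crop and measure.

```bash
cat > m.py <<'E'
from h import *
import pickle
a,b=pickle.load(open('f0.pkl','rb'))
def blobs(f,lo,hi,amin=15,roi=None):
    hsv=cv2.cvtColor(f['color'],cv2.COLOR_BGR2HSV); m=cv2.inRange(hsv,np.array(lo),np.array(hi))
    if roi: k=np.zeros_like(m); x0,y0,x1,y1=roi; k[y0:y1,x0:x1]=m[y0:y1,x0:x1]; m=k
    cs=cv2.findContours(m,cv2.RETR_EXTERNAL,cv2.CHAIN_APPROX_NONE)[0]
    return sorted([c for c in cs if cv2.contourArea(c)>=amin],key=cv2.contourArea,reverse=True)
def c0(c): M=cv2.moments(c); return M['m10']/M['m00'],M['m01']/M['m00']
def rect(f,c,z):
    P=np.array([onz(f,*p[0],z)[:2] for p in c],np.float32)*1000
    return cv2.minAreaRect(P)
E
python3 - <<'E'
from m import *
for nm,lo,hi,z in[('blue',(100,90,40),(130,255,255),.055),('green',(45,90,30),(85,255,255),.025),('orange/red',(0,110,60),(14,255,255),.03),('wood',(10,50,60),(24,200,255),.1)]:
    for c in blobs(a,lo,hi)[:12]:
        u,v=c0(c);print(nm,round(u),round(v),cv2.contourArea(c),'z',z,np.round(onz(a,u,v,z)[:2]*1000),[np.round(x,1) for x in rect(a,c,z)])
c1=cv2.resize(a['color'][95:255,320:440],None,fx=4.5,fy=3.75,interpolation=2) if 0 else cv2.resize(a['color'][100:215,335:435],None,fx=4,fy=4,interpolation=2)
c2=cv2.resize(b['color'][95:185,215:335],None,fx=4,fy=4,interpolation=2)
H=max(c1.shape[0],c2.shape[0]);o=np.zeros((H,880,3),np.uint8)[:, :c1.shape[1]+c2.shape[1]]
o=np.zeros((H,c1.shape[1]+c2.shape[1],3),np.uint8);o[:c1.shape[0],:c1.shape[1]]=c1;o[:c2.shape[0],c1.shape[1]:]=c2
o=cv2.convertScaleAbs(o,alpha=1.6);o=cv2.resize(o,None,fx=.9,fy=.9);cv2.imwrite('pics/crop.png',o);print(o.shape)
E
```

```text
blue 126 166 867.5 z 0.055 [601. 341.] [array([601. , 341.3]), array([90.2, 90.3]), np.float64(28.3)]
blue 215 189 19.0 z 0.055 [544. 102.] [array([543.6, 101.7]), array([18.4, 12.9]), np.float64(2.5)]
green 200 188 1247.5 z 0.025 [552. 147.] [array([544.4, 148.2]), array([ 64.5, 166.8]), np.float64(86.5)]
green 109 233 504.0 z 0.025 [428. 383.] [array([425.5, 382.6]), array([71. , 68.5]), np.float64(1.5)]
orange/red 390 125 128.0 z 0.03 [ 732. -358.] [array([ 732. , -359.4]), array([34.5, 36.1]), np.float64(71.9)]
orange/red 378 166 68.0 z 0.03 [ 619. -323.] [array([ 618.1, -325. ]), array([24. , 25.6]), np.float64(45.5)]
orange/red 412 134 67.0 z 0.03 [ 709. -418.] [array([ 708.4, -419.6]), array([20.7, 38.3]), np.float64(45.3)]
orange/red 391 178 42.5 z 0.03 [ 588. -357.] [array([ 589.2, -357.4]), array([14.7, 23.3]), np.float64(45.0)]
orange/red 350 145 33.0 z 0.03 [ 675. -249.] [array([ 675.3, -249. ]), array([16.5, 16.3]), np.float64(1.2)]
orange/red 275 216 21.5 z 0.03 [482. -54.] [array([481.8, -53.7]), array([11.5, 17.2]), np.float64(19.4)]
orange/red 253 208 20.0 z 0.03 [50
[... 318 characters left out ...]
  -1.] [array([608.6,  -1.4]), array([12.8, 11.7]), np.float64(20.0)]
wood 404 124 489.0 z 0.1 [ 715. -373.] [array([ 720. , -368.8]), array([76.4, 71.6]), np.float64(71.9)]
wood 252 191 297.0 z 0.1 [534.   6.] [array([534.4,   4.7]), array([161. ,  23.8]), np.float64(86.3)]
wood 407 185 277.5 z 0.1 [ 556. -377.] [array([ 553.8, -372.8]), array([40.7, 59. ]), np.float64(40.4)]
wood 387 168 224.5 z 0.1 [ 599. -326.] [array([ 601.8, -325.5]), array([48.1, 49.3]), np.float64(44.1)]
wood 358 141 103.0 z 0.1 [ 665. -255.] [array([ 663.9, -250.2]), array([28.3, 43.5]), np.float64(20.0)]
wood 106 232 90.5 z 0.1 [424. 362.] [array([424. , 362.2]), array([27.2, 27.8]), np.float64(47.3)]
(414, 792, 3)
```

View pics/crop.png

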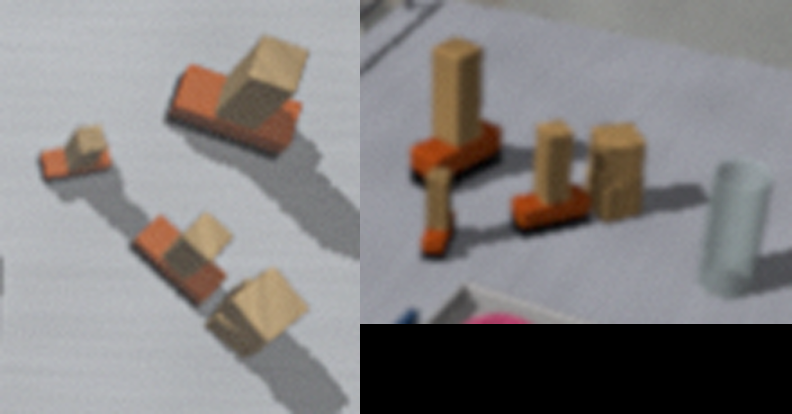

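The crop confirms it. The middle scraper's handle top is at top-image (393,165), its foot runs down-right, and the cubes are off its end at about (408,183). The other two are clearly smaller and larger.

```bash
python3 - <<'E'
from m import *
cr=lambda x,y:(335+x/3.6-.5,100+y/3.6-.5)
for n,p in[('h',(208,235)),('h1',(208,212)),('h2',(232,238)),('h3',(205,258)),('h4',(183,235))]: print(n,np.round(onz(a,*cr(*p),.1)*1000))
for n,p in[('fL',(131,242)),('fR',(200,304))]: print(n,np.round(onz(a,*cr(*p),.0)*1000))
for n,p in[('f0',(160,217)),('f1',(134,239)),('f2',(202,300)),('f3',(228,275))]: print(n,np.round(onz(a,*cr(*p),.03)*1000))
for n,p in[('c0',(270,268)),('c1',(308,303)),('c2',(265,345)),('c3',(228,302))]: print(n,np.round(onz(a,*cr(*p),.08)*1000))
for nm,lo,hi,z,roi in[('blue',(100,45,30),(130,255,255),.059,(195,140,310,245)),('green',(45,60,20),(85,255,255),.025,(170,140,225,245)),('mat',(100,60,30),(130,255,255),.004,(90,130,160,200)),('wood',(8,60,90),(28,255,255),.081,(200,150,310,230))]:
    for c in blobs(a,lo,hi,roi=roi)[:12]:
        u,v=c0(c);print(nm,round(u),round(v),cv2.contourArea(c),'z',z,np.round(onz(a,u,v,z)[:2]*1000),[np.round(x,1) for x in rect(a,c,z)])
im=cv2.resize(a['color'][145:250,170:340],None,fx=4.5,fy=4.5,interpolation=2);cv2.imwrite('pics/tile.png',cv2.convertScaleAbs(im,alpha=1.5))
E
```

```text
h [ 607. -341.  100.]
h1 [ 624. -341.  100.]
h2 [ 605. -357.  100.]
h3 [ 591. -338.  100.]
h4 [ 607. -323.  100.]
fL [ 624. -310.    0.]
fR [ 577. -361.    0.]
f0 [ 636. -325.   30.]
f1 [ 619. -306.   30.]
f2 [ 575. -355.   30.]
f3 [ 594. -374.   30.]
c0 [ 589. -389.   80.]
c1 [ 565. -415.   80.]
c2 [ 534. -384.   80.]
c3 [ 564. -359.   80.]
blue 256 157 145.0 z 0.059 [629.  -1.] [array([629.3,  -0. ]), array([203. ,   8.1]), np.float64(86.4)]
blue 250 228 126.0 z 0.059 [446.  11.] [array([446. ,  10.4]), array([202.9,   6.5]), np.float64(86.3)]
blue 290 196 46.5 z 0.059 [531. -89.] [array([530.2, -83.1]), array([20.6, 27.9]), np.float64(0.6)]
blue 216 190 45.0 z 0.059 [542.  99.] [array([542.9,  95.8]), array([25.7, 21.3]), np.float64(81.7)]
blue 253 195 28.0 z 0.059 [530.   5.] [array([529.8,   7.3]), array([92.2,  4.7]), np.float64(85.9)]
green 197 189 2122.5 z 0.025 [550. 155.] [array([547.5, 157.2]), array([ 86.3, 198. ]), np.float64(87.3)]
mat 126 166 912.0 z 0.004 [612. 359.] [array([612.9, 359.1]), array([94.8, 96.6]), np.float64(48.0)]
wood 276 193 55.5 z 0.081 [535. -54.] [array([534.9, -53.5]), array([17.7, 20. ]), np.float64(1.2)]
wood 228 189 55.5 z 0.081 [543.  66.] [array([542.6,  65.7]), array([17.8, 22.6]), np.float64(1.2)]
wood 224 215 30.0 z 0.081 [475.  74.] [array([474.5,  73.1]), array([21.2, 12.2]), np.float64(28.6)]
wood 229 167 27.0 z 0.081 [598.  66.] [array([597.3,  66.7]), array([18.1, 14.2]), np.float64(38.0)]
wood 253 207 25.0 z 0.081 [497.   2.] [array([496.5,   2.2]), array([13.9, 15.7]), np.float64(77.6)]
wood 275 216 23.0 z 0.081 [477. -52.] [array([477.7, -51.7]), array([12.2, 19.4]), np.float64(12.6)]
wood 256 167 19.5 z 0.081 [598.  -2.] [array([598.1,  -2.4]), array([13.9, 13.6]), np.float64(27.5)]
wood 273 170 15.5 z 0.081 [593. -45.] [array([593.4, -44.9]), array([12.9, 15.1]), np.float64(1.1)]
```

View pics/tile.png

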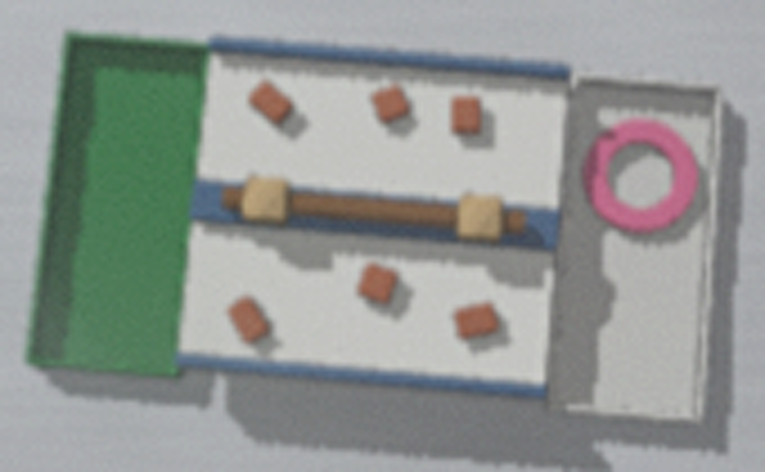

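The tile crop shows green tray left, white tray with ring right, three chips per lane. Nearest the white tray they are at crop (466,115) and (477,321). The tile centre is at about (538,5) mm, with its y axis at 86.3° and sweeping toward world +y. I'll check the large scraper's height, because the gripper body could foul it.

```bash
python3 - <<'E'
from m import *
def tri(pa,pb):
    o1,d1=ray(a,*pa);o2,d2=ray(b,*pb)
    s=np.linalg.lstsq(np.c_[d1,-d2],o2-o1,rcond=None)[0];return (o1+d1*s[0]+o2+d2*s[1])/2,np.linalg.norm(o1+d1*s[0]-o2-d2*s[1])
cr=lambda x,y:(335+x/3.6-.5,100+y/3.6-.5); cs=lambda x,y:(215+(x-360)/3.6-.5,95+y/3.6-.5)
for n,p,q in[('large',(277,57),(458,46)),('mid',(208,235),(554,128)),('small',(90,139),(439,172)),('cube',(268,304),(617,132))]: print(n,tri(cr(*p),cs(*q)))
E
```

```text
large (array([ 0.72160232, -0.3828992 ,  0.13523564]), np.float64(0.005881020570856725))
mid (array([ 0.60679917, -0.34033641,  0.10083181]), np.float64(0.0004713417216310016))
small (array([ 0.68044293, -0.26471731,  0.07830126]), np.float64(0.00011881149857452148))
cube (array([ 0.56303677, -0.38521966,  0.08490181]), np.float64(0.0010054497362301882))
```

Emit:
step_arm(
  rows=[
    [0.05, 0.04, 0, 0.1, 0.0876],
    [0.1, 0.08, 0, 0.2, 0.0876],
    [0.15, 0.12, 0, 0.3, 0.0876],
    [0.2, 0.16, 0, 0.38, 0.0876],
    [0.24, 0.2, 0, 0.38, 0.0876],
    [0.26, 0.23, 0, 0.38, 0.0876],
    [0.265, 0.235, 0, 0.38, 0.0876],
    [0.265, 0.235, 0, 0.38, 0.0876],
    [0.265, 0.235, 0, 0.38, 0.0876],
    [0.265, 0.235, 0, 0.38, 0.0876],
  ],
)

```text
t: 1.1
eef_pos: [0.5658, -0.3693, 0.2262]
ee_rot: [3.141, -0.0, -2.299]
force: [-0.3, -0.3, -0.4]
width: 0.0877
gripper_force: 0.0
```

```bash
python3 - <<'E'
from m import *
w=grab('wrist','w1.png'); import pickle; pickle.dump(w,open('w1.pkl','wb'))
print(ray(w,256,192))
E
```

```text
(array([ 0.5100822 , -0.43194621,  0.3845951 ]), array([ 0.20002171,  0.23457049, -0.95132278]))
```

View pics/w1.png

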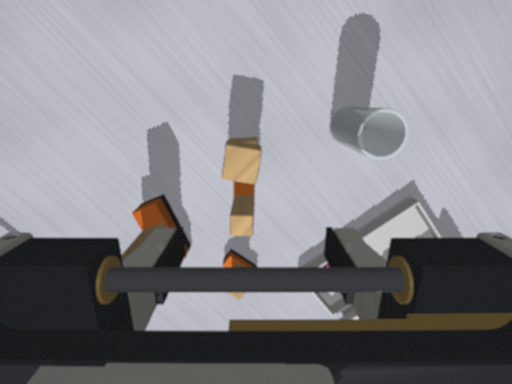

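The wrist view shows the scraper between the fingers. Its handle is at about (241,215), with the cubes above it (242,160). I'll compare that with the projection of my estimate.

```bash
python3 - <<'E'
from m import *
w=pickle.load(open('w1.pkl','rb')); c=np.array([.6068,-.3403]);h=np.radians(-131.7)
X=np.array([np.cos(h),np.sin(h)]);Y=np.array([-X[1],X[0]])
im=cv2.resize(w['color'],None,fx=4,fy=4,interpolation=2)
def dr(pts,z,col):
    q=np.array([(proj(w,[*(c+X*x+Y*y),z])+.5)*4-.5 for x,y in pts]);print(z,np.round(q/4).tolist());cv2.polylines(im,[q.astype(np.int32)],True,col,1)
s=.013;dr([(s,s),(s,-s),(-s,-s),(-s,s)],.1,(0,0,255));dr([(.034,.014),(.034,-.014),(-.034,-.014),(-.034,.014)],.03,(0,255,0))
cv2.imwrite('pics/w1c.png',cv2.convertScaleAbs(im[480:1220,640:1240],alpha=1.3)[:600])
E
```

```text
0.1 [[232.0, 216.0], [256.0, 216.0], [256.0, 238.0], [233.0, 238.0]]
0.03 [[235.0, 181.0], [257.0, 181.0], [257.0, 228.0], [236.0, 228.0]]
```

View pics/w1c.png

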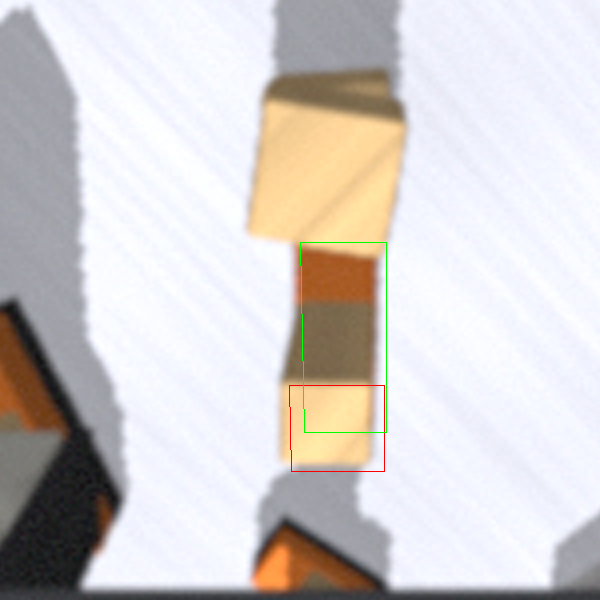

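The handle's top is about 3 mm toward scraper +y and 1.5 mm toward +x of my estimate. That puts the target at (0.608, -0.343), and the heading is fine.

Emit:
step_arm(
  rows=[
    [0.03, 0.018, 0, 0, 0.0876],
    [0.042, 0.026, -0.01, 0, 0.0876],
    [0.042, 0.026, -0.05, 0, 0.0876],
    [0.042, 0.026, -0.09, 0, 0.0876],
    [0.042, 0.026, -0.125, 0, 0.0876],
    [0.042, 0.026, -0.145, 0, 0.0876],
    [0.042, 0.026, -0.153, 0, 0.0876],
    [0.042, 0.026, -0.153, 0, 0.0876],
    [0.042, 0.026, -0.153, 0, 0.06],
  ],
  newtons=40,
)

```text
t: 2.05
eef_pos: [0.6088, -0.3438, 0.0748]
ee_rot: [-3.14, 0.0, -2.299]
force: [0.6, 0.6, 0.5]
width: 0.0841
gripper_force: 0.0
```

Emit:
step_arm(
  rows=[
    [0, 0, 0, 0, 0.04],
    [0, 0, 0, 0, 0.02],
    [0, 0, 0, 0, 0.01],
    [0, 0, 0, 0, 0.0],
    [0, 0, 0, 0, 0.0],
    [0, 0, 0, 0, 0.0],
  ],
  newtons=40,
)

```text
t: 2.65
eef_pos: [0.6083, -0.3429, 0.0736]
ee_rot: [3.142, -0.0, -2.299]
force: [0.2, 0.9, 0.3]
width: 0.037
gripper_force: 0.0
```

Emit:
step_arm(
  rows=[
    [0, 0, 0, 0, 0.0],
    [0, 0, 0, 0, 0.0],
    [0, 0, 0, 0, 0.0],
    [0, 0, 0, 0, 0.0],
  ],
  newtons=40,
)

```text
t: 3.05
eef_pos: [0.6083, -0.343, 0.0735]
ee_rot: [3.142, 0.0, -2.299]
force: [-0.3, -0.7, 0.1]
width: 0.0259
gripper_force: 39.8
```

Emit:
step_arm(
  rows=[
    [0, 0, 0.03, 0, 0.0],
    [0, 0, 0.07, 0, 0.0],
    [0, 0, 0.1, 0, 0.0],
    [0, 0.04, 0.105, -0.1, 0.0],
    [-0.005, 0.085, 0.105, -0.24, 0.0],
    [-0.01, 0.125, 0.105, -0.38, 0.0],
    [-0.016, 0.165, 0.105, -0.52, 0.0],
    [-0.022, 0.2, 0.105, -0.66, 0.0],
    [-0.0265, 0.23, 0.1, -0.8, 0.0],
    [-0.0265, 0.24, 0.09, -0.907, 0.0],
    [-0.0265, 0.243, 0.075, -0.907, 0.0],
    [-0.0265, 0.243, 0.065, -0.907, 0.0],
    [-0.0265, 0.243, 0.065, -0.907, 0.0],
    [-0.0265, 0.243, 0.065, -0.907, 0.0],
  ],
)

```text
t: 4.45
eef_pos: [0.5819, -0.1005, 0.1386]
ee_rot: [-3.141, -0.0, 3.077]
force: [1.3, 1.0, -0.5]
width: 0.0259
gripper_force: 39.8
```

```bash
python3 - <<'E'
from m import *
w=grab('wrist');t=grab('top');s=arm.get_state();print(s['eef_pos'],s['ee_rot'],s['width'])
pickle.dump((w,t),open('w2.pkl','wb'))
k=cv2.resize(t['color'][140:235,200:310],None,fx=3.5,fy=3.5,interpolation=2)
o=np.zeros((384,512+k.shape[1],3),np.uint8);o[:,:512]=w['color'];o[:k.shape[0],512:]=k
o=cv2.convertScaleAbs(o,alpha=1.3);o=o[:,:800];cv2.imwrite('pics/w2.png',o)
E
```

```text
[ 0.5822285  -0.10049494  0.13913174] [-3.14150005e+00  7.34564411e-04  3.07697390e+00] 0.02606899572861882
```

View pics/w2.png

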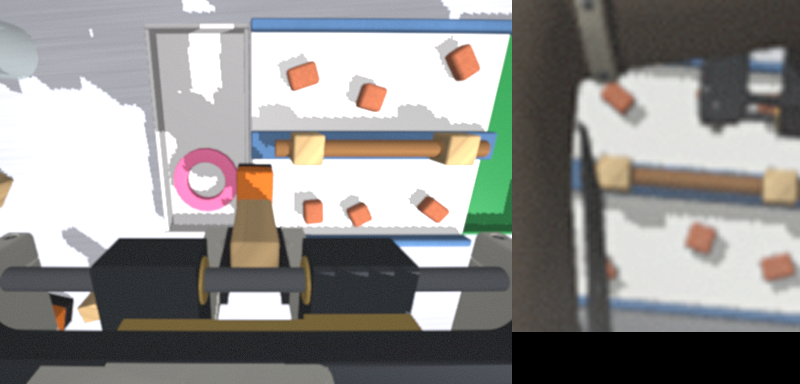

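The wrist view shows the tile nearly square in the image. Ridge is at rows 133–158, far kerb at rows 20–30, near kerb at row ~240, foot's inner end at (254,168). I'll measure the lane against the foot within this one camera.

```bash
python3 - <<'E'
from m import *
w,t=pickle.load(open('w2.pkl','rb'))
hsv=cv2.cvtColor(w['color'],cv2.COLOR_BGR2HSV)
B=cv2.inRange(hsv,np.array((100,70,30)),np.array((130,255,255)))
for c in blobs(w,(100,70,30),(130,255,255),30):print(cv2.boundingRect(c))
def runs(m):
    r=[];s=None
    for i,x in enumerate(list(m)+[0]):
        if x and s is None:s=i
        if not x and s is not None:
            if i-s>1:r.append((s,i-1))
            s=None
    return r
for u in(262,270,380,400,420,440,460):
    for s,e in runs(B[:,u]>0): print(u,s,e,'top z.059',np.round(onz(w,u,s-.5,.059)[:2]*1000,1),np.round(onz(w,u,e+.5,.059)[:2]*1000,1),'z.045 e',np.round(onz(w,u,e+.5,.045)[:2]*1000,1),'.057 s/e',np.round(onz(w,u,s-.5,.057)[:2]*1000,1),np.round(onz(w,u,e+.5,.057)[:2]*1000,1))
O=cv2.inRange(hsv,np.array((3,170,60)),np.array((16,255,255)))
for u in(241,246,254,262,268): print(u,hsv[158:182,u,2].tolist())
for v in(175,185,195): print(v,[(i,tuple(hsv[v,i])) for i in list(range(232,240))+list(range(268,277))][::1] if v==185 else runs(O[v,225:285]))
for v in(175,185): 
    for s,e in runs(O[v,225:285]): print(v,np.round(onz(w,225+s-.5,v,.0955)*1000,1),np.round(onz(w,225+e+.5,v,.0955)*1000,1))
for v in (168,170,172): print(v,np.round(onz(w,254,v-.5,.0955)*1000,1),np.round(onz(w,254,v-.5,.0655)*1000,1))
E
```

```text
(251, 18, 261, 16)
(307, 235, 164, 13)
(251, 131, 40, 28)
(320, 132, 114, 7)
(467, 132, 30, 27)
(325, 157, 103, 2)
262 18 30 top z.059 [439.5 -86. ] [448.2 -86.5] z.045 e [445.2 -85.9] .057 s/e [439.  -85.9] [447.8 -86.4]
262 132 157 top z.059 [523.  -90.7] [544.8 -91.9] z.045 e [547.6 -91.7] .057 s/e [523.2 -90.7] [545.2 -91.9]
270 18 30 top z.059 [439.9 -80. ] [448.6 -80.5] z.045 e [445.6 -79.6] .057 s/e [439.4 -79.9] [448.2 -80.3]
270 132 158 top z.059 [523.4 -84.1] [546.1 -85.1] z.045 e [549.  -84.5] .057 s/e [523.6 -84. ] [546.5 -85.1]
380 19 31 top z.059 [445.6   1.9] [454.3   2.4] z.045 e [451.8   8.2] .057 s/e [445.2   2.7] [454.    3.3]
380 132 138 top z.059 [529.2   7.5] [535.    7.9] z.045 e [537.2  14. ] .057 s/e [529.5   8.3] [535.4   8.7]
380 157 158 top z.059 [550.4   8.9] [552.2   9.1] z.045 e [555.3  15.2] .057 s/e [550.9   9.8] [552.6   9.9]
380 236 237 top z.059 [625.8  14.3] [627.8  14.5] z.045 e [635.5  21. ] .057 s/e [626.8  15.3] [628.9  15.4]
400 19 31 top z.059 [446.5  16.9] [455.2  17.6] z.045 e [452.7  24.3] .057 s/e [446.   17.8] [454.9  18.6]
400 132 138 
[... 2245 characters left out ...]
int8(12), np.uint8(202), np.uint8(215))), (269, (np.uint8(12), np.uint8(200), np.uint8(215))), (270, (np.uint8(12), np.uint8(202), np.uint8(215))), (271, (np.uint8(11), np.uint8(190), np.uint8(215))), (272, (np.uint8(9), np.uint8(131), np.uint8(212))), (273, (np.uint8(8), np.uint8(49), np.uint8(217))), (274, (np.uint8(165), np.uint8(2), np.uint8(229))), (275, (np.uint8(120), np.uint8(2), np.uint8(233))), (276, (np.uint8(150), np.uint8(2), np.uint8(232)))]
195 [(13, 46)]
175 [ 549.6 -112.    95.5] [551.2 -86.2  95.5]
185 [ 557.3 -111.9   95.5] [558.9 -86.6  95.5]
168 [544.7 -98.7  95.5] [551.6 -99.2  65.5]
170 [546.2 -98.8  95.5] [553.4 -99.3  65.5]
172 [547.7 -98.9  95.5] [555.1 -99.4  65.5]
```

In the wrist camera's frame the tile centre is (0.541, 0.005), so the lane centre is about 2.5 mm further in x than the foot. I'll shift, then lower toward contact.

Emit:
step_arm(
  rows=[
    [0.0026, 0, 0, 0, 0.0],
    [0.0026, 0, -0.008, 0, 0.0],
    [0.0026, 0, -0.014, 0, 0.0],
    [0.0026, 0, -0.017, 0, 0.0],
    [0.0026, 0, -0.018, 0, 0.0],
    [0.0026, 0, -0.018, 0, 0.0],
  ],
)

```text
t: 5.15
eef_pos: [0.5843, -0.1, 0.1203]
ee_rot: [-3.141, -0.001, 3.077]
force: [0.1, 0.3, -0.4]
width: 0.0257
gripper_force: 39.8
```

Emit:
step_arm(
  rows=[
    [0, 0, -0.001, 0, 0.0],
    [0, 0, -0.0015, 0, 0.0],
    [0, 0, -0.002, 0, 0.0],
    [0, 0, -0.002, 0, 0.0],
  ],
)

```text
t: 5.55
eef_pos: [0.5844, -0.1, 0.1186]
ee_rot: [3.142, 0.0, 3.077]
force: [0.6, -0.7, -0.6]
width: 0.026
gripper_force: 39.8
```

Emit:
step_arm(
  rows=[
    [0.0003, 0.005, 0.0005, 0, 0],
    [0.0008, 0.013, 0.0005, 0, 0],
    [0.0014, 0.021, 0.0005, 0, 0],
    [0.0019, 0.029, 0.0005, 0, 0],
    [0.0024, 0.037, 0.0005, 0, 0],
    [0.0029, 0.045, 0.0005, 0, 0],
    [0.0034, 0.053, 0.0005, 0, 0],
    [0.004, 0.061, 0.0005, 0, 0],
    [0.0045, 0.069, 0.0005, 0, 0],
    [0.005, 0.077, 0.0005, 0, 0],
    [0.0055, 0.085, 0.0005, 0, 0],
    [0.006, 0.093, 0.0005, 0, 0],
    [0.0066, 0.101, 0.0005, 0, 0],
    [0.0071, 0.109, 0.0005, 0, 0],
    [0.0076, 0.117, 0.0005, 0, 0],
  ],
)

```text
t: 7.05
eef_pos: [0.5921, 0.0177, 0.1191]
ee_rot: [-3.142, -0.0, 3.077]
force: [-0.5, -0.2, -1.0]
width: 0.0257
gripper_force: 39.8
```

```bash
python3 - <<'E'
from m import *
w=grab('wrist');pickle.dump(w,open('w3.pkl','wb'));s=grab('side')
k=cv2.resize(s['color'][160:310,150:310],None,fx=1.8,fy=1.8)
o=np.zeros((384,800,3),np.uint8);o[:,:512]=w['color'];o[:270,512:]=k;cv2.imwrite('pics/w3.png',cv2.convertScaleAbs(o,alpha=1.3))
E
```

```text
(no output)
```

View pics/w3.png

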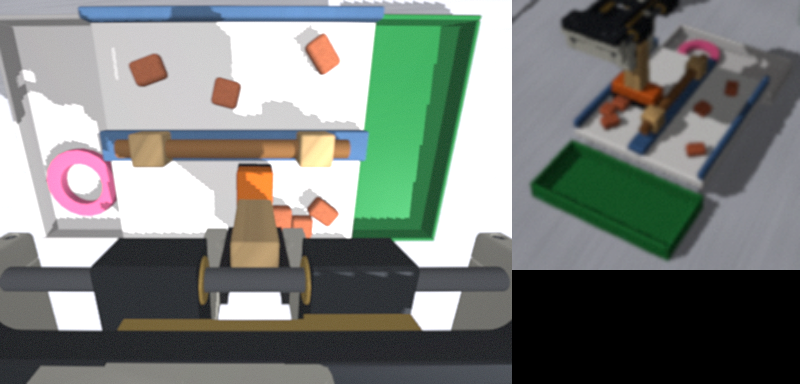

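The three chips (282,213), (302,222) and (322,210) are gathered ahead of the foot, and the forces are low. I'll carry on over the end.

Emit:
step_arm(
  rows=[
    [0.0005, 0.008, 0, 0, 0],
    [0.001, 0.016, 0, 0, 0],
    [0.0016, 0.024, 0, 0, 0],
    [0.0021, 0.032, 0, 0, 0],
    [0.0026, 0.04, 0, 0, 0],
    [0.0031, 0.048, 0, 0, 0],
    [0.0036, 0.056, 0, 0, 0],
    [0.0042, 0.064, 0, 0, 0],
    [0.0047, 0.072, 0, 0, 0],
    [0.0052, 0.08, 0, 0, 0],
    [0.0057, 0.088, 0, 0, 0],
    [0.0062, 0.095, 0, 0, 0],
    [0.0066, 0.102, 0, 0, 0],
    [0.0066, 0.102, 0, 0, 0],
    [0.0066, 0.102, 0, 0, 0],
  ],
)

```text
t: 8.65
eef_pos: [0.5986, 0.1191, 0.119]
ee_rot: [-3.142, -0.0, 3.078]
force: [-0.5, -1.1, -2.3]
width: 0.026
gripper_force: 39.8
```

Emit:
step_arm(
  rows=[
    [0, 0, 0.025, 0, 0],
    [0, 0, 0.055, 0, 0],
    [-0.02, -0.035, 0.06, 0, 0],
    [-0.04, -0.075, 0.06, 0, 0],
    [-0.06, -0.115, 0.06, 0, 0],
    [-0.08, -0.155, 0.06, 0, 0],
    [-0.1, -0.19, 0.06, 0, 0],
    [-0.1143, -0.2146, 0.06, 0, 0],
    [-0.1143, -0.2146, 0.045, 0, 0],
    [-0.1143, -0.2146, 0.025, 0, 0],
    [-0.1143, -0.2146, 0.02, 0, 0],
    [-0.1143, -0.2146, 0.02, 0, 0],
    [-0.1143, -0.2146, 0.02, 0, 0],
  ],
)

```text
t: 9.95
eef_pos: [0.4848, -0.0956, 0.1397]
ee_rot: [-3.141, 0.001, 3.078]
force: [-0.3, -0.1, -1.7]
width: 0.0257
gripper_force: 39.8
```

```bash
python3 - <<'E'
from m import *
w=grab('wrist');s=grab('side');pickle.dump((w,s),open('w4.pkl','wb'));print(arm.get_state()['eef_pos'])
k=cv2.resize(s['color'][160:310,150:310],None,fx=1.8,fy=1.8)
o=np.zeros((384,800,3),np.uint8);o[:,:512]=w['color'];o[:270,512:]=k;cv2.imwrite('pics/w4.png',cv2.convertScaleAbs(o,alpha=1.3))
hsv=cv2.cvtColor(w['color'],cv2.COLOR_BGR2HSV)
for c in blobs(w,(100,70,30),(130,255,255),30):
    x,y,W,H=cv2.boundingRect(c);print(x,y,W,H,np.round(onz(w,x,y-.5,.059)*1000,1),np.round(onz(w,x+W-1,y+H-.5,.059)*1000,1))
for r in range(158,182,2): print(r,hsv[r,246],hsv[r,262],np.round(onz(w,254,r-.5,.0955)[:2]*1000,1))
E
```

```text
[ 0.484988   -0.09540932  0.1398766 ]
253 146 242 10 [437.3 -94.1  59. ] [458.9 113.4  59. ]
306 232 164 25 [520.6 -49.8  59. ] [558.  108.5  59. ]
413 314 36 13 [622.6  61.3  59. ] [642.5 100.9  59. ]
254 315 36 4 [ 612.6 -104.5   59. ] [620.1 -68.3  59. ]
158 [150   2 144] [  0   1 236] [440.5 -93.4]
160 [150   2 144] [  0   1 235] [442.  -93.5]
162 [165   4 128] [150   1 226] [443.5 -93.6]
164 [100  16  49] [135   5 104] [445.  -93.7]
166 [ 11 165  74] [ 10 158  58] [446.5 -93.8]
168 [ 12 198 107] [ 12 183 106] [448.  -93.9]
170 [ 12 193 116] [ 13 204 114] [449.5 -94. ]
172 [ 12 199 155] [ 12 199 149] [451.  -94.1]
174 [ 12 199 177] [ 12 200 195] [452.5 -94.2]
176 [ 12 200 180] [ 13 199 219] [454.  -94.3]
178 [ 12 202 178] [ 12 198 219] [455.6 -94.4]
180 [ 12 199 151] [ 12 207 217] [457.1 -94.5]
```

View pics/w4.png

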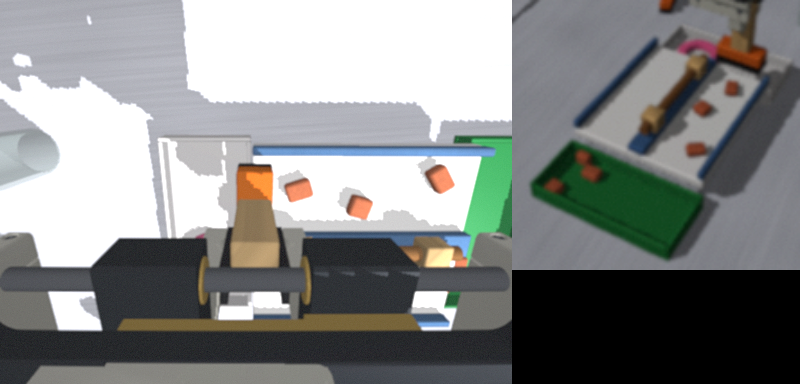

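The upper lane is clear and all three chips are in the green tray. The foot is about 1 mm too far +x, so I'll correct that and sweep the second lane.

Emit:
step_arm(
  rows=[
    [-0.001, 0, 0, 0, 0],
    [-0.001, 0, -0.008, 0, 0],
    [-0.001, 0, -0.015, 0, 0],
    [-0.001, 0, -0.019, 0, 0],
    [-0.001, 0, -0.0203, 0, 0],
    [-0.001, 0, -0.0203, 0, 0],
  ],
)

```text
t: 10.65
eef_pos: [0.4832, -0.0956, 0.1185]
ee_rot: [-3.141, -0.001, 3.078]
force: [-0.7, 0.5, -0.6]
width: 0.0257
gripper_force: 39.8
```

Emit:
step_arm(
  rows=[
    [0.0003, 0.005, 0, 0, 0],
    [0.0008, 0.013, 0, 0, 0],
    [0.0014, 0.021, 0, 0, 0],
    [0.0019, 0.029, 0, 0, 0],
    [0.0024, 0.037, 0, 0, 0],
    [0.0029, 0.045, 0, 0, 0],
    [0.0034, 0.053, 0, 0, 0],
    [0.004, 0.061, 0, 0, 0],
    [0.0045, 0.069, 0, 0, 0],
    [0.005, 0.077, 0, 0, 0],
    [0.0055, 0.085, 0, 0, 0],
    [0.006, 0.093, 0, 0, 0],
    [0.0066, 0.101, 0, 0, 0],
    [0.0071, 0.109, 0, 0, 0],
    [0.0076, 0.117, 0, 0, 0],
  ],
)

```text
t: 12.15
eef_pos: [0.491, 0.0221, 0.1188]
ee_rot: [3.142, 0.0, 3.077]
force: [0.2, -0.3, -1.4]
width: 0.0261
gripper_force: 39.8
```

Emit:
step_arm(
  rows=[
    [0.0005, 0.008, 0, 0, 0],
    [0.001, 0.016, 0, 0, 0],
    [0.0016, 0.024, 0, 0, 0],
    [0.0021, 0.032, 0, 0, 0],
    [0.0026, 0.04, 0, 0, 0],
    [0.0031, 0.048, 0, 0, 0],
    [0.0036, 0.056, 0, 0, 0],
    [0.0042, 0.064, 0, 0, 0],
    [0.0047, 0.072, 0, 0, 0],
    [0.0052, 0.08, 0, 0, 0],
    [0.0057, 0.088, 0, 0, 0],
    [0.0062, 0.096, 0, 0, 0],
    [0.0067, 0.104, 0, 0, 0],
    [0.0067, 0.104, 0, 0, 0],
    [0.0067, 0.104, 0.03, 0, 0],
    [0.0067, 0.104, 0.06, 0, 0],
    [0.0067, 0.104, 0.06, 0, 0],
  ],
)

```text
t: 13.85
eef_pos: [0.4998, 0.1263, 0.1828]
ee_rot: [3.138, 0.006, 3.078]
force: [-0.3, 0.3, -1.1]
width: 0.0256
gripper_force: 39.8
```

```bash
python3 - <<'E'
from m import *
s=grab('side');w=grab('wrist');pickle.dump((w,s),open('w5.pkl','wb'));print(arm.get_state()['eef_pos'])
for n,f,z in(('s',s,.02),('w',w,.02)):
  for c in blobs(f,(0,100,50),(16,255,255),12): print(n,np.round(c0(c)),cv2.contourArea(c),np.round(onz(f,*c0(c),.012)[:2]*1000))
# mat edges, side view
for c in blobs(s,(100,90,40),(130,255,255),300): print('mat',cv2.boundingRect(c),np.round(rect(s,c,.004)[0],1),rect(s,c,.004)[1],cv2.minEnclosingCircle(np.array([onz(s,*p[0],.004)[:2] for p in c],np.float32)*1000))
E
```

```text
[0.49771071 0.12551725 0.1791918 ]
s [233. 231.] 350.0 [550.  25.]
s [232. 277.] 134.0 [488. 154.]
s [192. 252.] 101.0 [607. 129.]
s [226. 264.] 49.5 [519. 127.]
s [173. 263.] 41.0 [630. 175.]
s [246. 203.] 32.5 [566. -89.]
w [258. 182.] 1355.5 [509. 130.]
w [138. 233.] 909.5 [567. -28.]
w [276. 156.] 272.5 [479. 153.]
w [ 63. 233.] 64.0 [ 562. -125.]
mat (102, 312, 53, 46) [614.  358.6] (99.05387115478516, 96.16613006591797) ((614.0581665039062, 358.7939758300781), 49.89453887939453)
```

Emit:
step_arm(
  rows=[
    [0.015, 0.03, 0, 0, 0],
    [0.033, 0.065, 0, 0, 0],
    [0.052, 0.105, 0, 0, 0],
    [0.072, 0.145, 0, 0, 0],
    [0.092, 0.185, 0, 0, 0],
    [0.108, 0.215, 0, 0, 0],
    [0.117, 0.2345, -0.02, 0, 0],
    [0.117, 0.2345, -0.05, 0, 0],
    [0.117, 0.2345, -0.08, 0, 0],
    [0.117, 0.2345, -0.09, 0, 0],
    [0.117, 0.2345, -0.096, 0, 0],
    [0.117, 0.2345, -0.096, 0, 0],
    [0.117, 0.2345, -0.096, 0, 0],
  ],
)

```text
t: 15.25
eef_pos: [0.6154, 0.3603, 0.0842]
ee_rot: [3.14, 0.002, 3.077]
force: [-0.8, -0.1, -1.1]
width: 0.026
gripper_force: 39.8
```

```bash
python3 - <<'E'
from m import *
w=grab('wrist');t=grab('top');pickle.dump((w,t),open('w6.pkl','wb'));print(arm.get_state()['eef_pos'])
for n,f in(('w',w),('t',t)):
  for c in blobs(f,(100,70,30),(130,255,255),300): print(n,cv2.boundingRect(c),np.round(np.array(cv2.minEnclosingCircle(np.array([onz(f,*p[0],.004)[:2] for p in c],np.float32)*1000)[0]),1),cv2.minEnclosingCircle(np.array([onz(f,*p[0],.004)[:2] for p in c],np.float32)*1000)[1])
E
```

```text
[0.61533787 0.36037685 0.08452102]
w (197, 144, 110, 87) [615.5 357.6] 49.6388053894043
```

Emit:
step_arm(
  rows=[
    [0, -0.002, -0.002, 0, 0],
    [0, -0.002, -0.004, 0, 0],
    [0, -0.002, -0.006, 0, 0],
    [0, -0.002, -0.0068, 0, 0],
    [0, -0.002, -0.0068, 0, 0],
  ],
)

```text
t: 15.85
eef_pos: [0.6148, 0.3579, 0.0775]
ee_rot: [3.141, 0.001, 3.078]
force: [-3.3, -1.9, 7.0]
width: 0.0254
gripper_force: 39.8
```

Contact of about 7 N, so the foot is seated on the mat. I'll release it and retreat straight up.

Emit:
step_arm(
  rows=[
    [0, 0, 0.0005, 0, 0.0],
    [0, 0, 0.0005, 0, 0.03],
    [0, 0, 0.0005, 0, 0.05],
    [0, 0, 0.0005, 0, 0.07],
    [0, 0, 0.0005, 0, 0.08],
    [0, 0, 0.0005, 0, 0.08],
    [0, 0, 0.0005, 0, 0.08],
    [0, 0, 0.02, 0, 0.08],
    [0, 0, 0.05, 0, 0.08],
    [0, 0, 0.09, 0, 0.08],
    [0, 0, 0.13, 0, 0.08],
    [0, 0, 0.17, 0, 0.08],
    [0, 0, 0.17, 0, 0.08],
  ],
)

```text
t: 17.15
eef_pos: [0.6172, 0.3593, 0.2536]
ee_rot: [3.135, 0.009, 3.078]
force: [0.1, -0.2, -0.1]
width: 0.0801
gripper_force: 0.0
```

```bash
python3 - <<'E'
from m import *
t=grab('top');s=grab('side')
k=cv2.resize(t['color'][90:300,60:460],None,fx=2,fy=2,interpolation=2);l=cv2.resize(s['color'][90:384,80:340],None,fx=1,fy=1)
o=np.zeros((600,800,3),np.uint8);o[:300]=cv2.resize(t['color'][100:250,60:460],None,fx=2,fy=2,interpolation=2)
o[300:600,:400]=cv2.resize(s['color'][180:300,150:310],(400,300),interpolation=2);o[300:600,400:]=cv2.resize(s['color'][90:384,50:442],(400,300))
cv2.imwrite('pics/end.png',cv2.convertScaleAbs(o,alpha=1.4))
E
```

```text
(no output)
```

View pics/end.png

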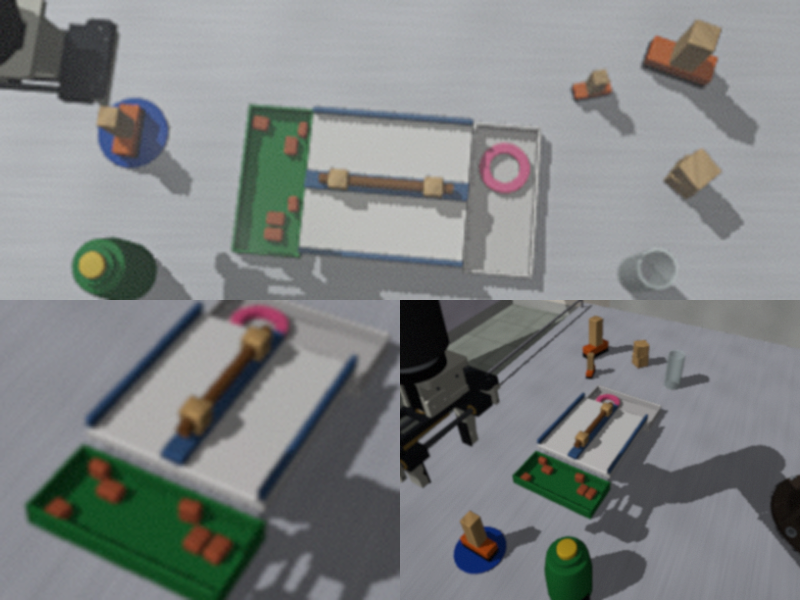

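All six chips are in the green tray and both lanes are empty. The scraper stands upright in the middle of the mat, and the cubes, ring, tube and dispenser look undisturbed.

```bash
python3 -c "
from station import arm
print(arm.job_done())"
```

```text
the job is handed in; nothing more can be done
None
```

The job is done and handed in at about 17 s of robot time: all six chips are in the green tray, the scraper is upright and released in the middle of the blue mat, and the final pictures show nothing else disturbed.

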